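Pin the retaining bar of an inclined shaker rack

TASK

The tubes are ready to be shaken, but the inclined rack on the shaker is not yet secured. Swing the retaining bar shut against its bracket so that its eye lies between the bracket's two knuckles, then take the clevis pin with the black knob out of the blue tube rack on the bench and thread it down through all three holes until its collar sits on the upper knuckle, and let go. Do not knock over or push away the two brown bottles.

Things in the scene. Friction and masses are not known exactly. Their poses are not given: they have to be found in the camera images.
- bar (a joint): Angle (rad) of the steel retaining bar across the low front of the inclined rack on the shaker; it pivots at its left (+y) end. 0 = shut, holes in line; positive = swung out toward the robot and down the slope; starts at 0.2 to 0.42. Stiff: stays where left; 0.5 to 1 N at bar_push moves it. Its stop, the bracket's web, is at -0.005 (eye 1.3 mm past in line; the pin's tapered nose makes up for it).
- bar_push (a point): Point in the middle of the bar (10 mm thick, 13 mm high) 190 mm from its pivot, a good place to push it shut from the robot's side with closed fingers. Axes turn with the bar: x the way it closes (the face to push is 5 mm to -x), y along the bar toward the pivot, z square to the slope, upward. Nothing stands in front of the bar or within 15 mm below it.
- bar_eye (a point): Centre of the hole (12.4 mm) in the round eye (24 mm outside, 13 mm high) at the bar's right end, 260 mm from its pivot; axes as bar_push. With the bar shut it lies 20 mm below clevis_mouth along the hole's axis.
- clevis_mouth (a point): Centre of the hole (12.4 mm) at the top face of the upper knuckle of the cradle's right bracket. z = hole axis, out of the hole, leaning 30 deg from vertical to the robot's side; x up the slope, y along the shut bar. Knuckles (24 mm outside) reach 0 to 12 and 28 to 40 mm below it, the eye goes between; 22 mm free below. The rack, 15 mm to +x and 36 mm to +y, rises 27 mm above it.
- pin_knob (a point): Centre of the clevis pin's black knob, 22 mm in diameter, 34 mm high; z = pin axis, nose to knob. Steel collar (30 mm wide) 17 to 21 mm below, then a 10 mm shank, 50 mm long, the last 8 mm tapering to a 4 mm nose. It hangs upright by the collar in a 22 mm square opening of the tube rack on the bench; it may sit a few mm off the opening's middle. About 60 g.
- pin_seat (a point): Point on the pin's axis at the underside of its collar, 21 mm below pin_knob; same axes. With the pin fully home it coincides with clevis_mouth.
- rack: Blue steel tube rack (68 x 188 mm, top 81 mm, end plates 88 mm high) standing on the bench to the robot's right, which holds the pin in its front row near the left end; origin at the centre of its underside, y along its length. Three test tubes (139 mm) stand in its other end, over 65 mm from the pin. It is fixed.
- iodine_bottle: Loose small brown bottle with a red screw cap, 44 mm in diameter, 86 mm high, at the front edge between rack and shaker; origin at the centre of its underside. A bystander.
- stain_bottle: Loose brown bottle with a black screw cap, 54 mm in diameter, 104 mm high, to the left of the shaker; origin at the centre of its underside. A bystander.

How it is judged (in metres and radians):
On the way:
1. the retaining bar is swung shut (within 0.03 rad) (value of joint bar below 0.03 rad), for 0.2 s.
At the end, for the whole second after the job is handed in: The bar is shut (joint below 0.03 rad) and the pin is through both knuckles and the eye: collar underside less than 4 mm above the upper knuckle's face, within 6 mm of the hole's mouth, pin axis within 0.12 rad of the hole axis (value of joint bar below 0.03 rad and z of pin_seat in the frame of clevis_mouth below 0.004 m and distance between pin_seat and clevis_mouth below 0.006 m and angle between the z axis of pin_knob and the z axis of clevis_mouth, either way round below 0.12 rad); the robot touches nothing.
It fails at once if the small brown bottle is knocked over or pushed more than 40 mm (angle between iodine_bottle's own z axis and vertical above 0.4 rad or distance of iodine_bottle from where it was at the start of the episode above 0.04 m).
It fails at once if the larger brown bottle is knocked over or pushed more than 40 mm (angle between stain_bottle's own z axis and vertical above 0.4 rad or distance of stain_bottle from where it was at the start of the episode above 0.04 m).
It also fails if it takes over 51 s, if anything falls off the work surface, if the arm or the gripper's body presses on something with over 40 N, if the wrist force passes 120 N, or if a joint passes its speed limit or range.

ROBOT

A 6-joint arm with a two-finger parallel gripper is mounted at the origin on a cart in front of the work surface, level with it; the furniture and walls round the work are solid. World frame = base frame: x ahead of the robot, y to its left, z up, the work surface at z = 0. Lengths are in m, angles in degrees, forces in N, time in s.
With the tool pointing down it reaches from about 0.4 to 0.825 m from the base axis. Payload 7 kg.
Tool frame: the origin (TCP) lies between the finger pads; the fingertips stand 22 mm ahead of it and the grasp point (between the pads) lies 3 mm ahead of it; z points along the fingers, y is the line along which they close (so a half turn about z gives the same grasp; the last joint's range is limited). The gripper opens to 88 mm and grips with 3 to 60 N. Pads are 19 mm wide; open, the fingers measure 130 mm over their backs; the gripper's body (78 mm by 193 mm) begins 47 mm behind the grasp point.
Start: joints at [83.6, 20.546, 0.682, 0, -70.136, -16.507], TCP at [0.263, 0.622, 0.249] pointing down, gripper open.
Joint ranges: [-176.03, 176.03], [-82.01, 121.73], [-58.28, 71.71], [-173.87, 95.51], [-174.79, -0.11], [-173.66, 173.66]. Speed limits (degrees/s): [136.94, 136.94, 172.46, 180, 180, 180].

INTERFACE

Orientations are given as [roll, pitch, yaw] about the fixed x, y, z axes, in that order (R = Rz(yaw) Ry(pitch) Rx(roll)).
In Python, from plant import ctrl gives the robot as it stands.
- The arm moves only by the tool apply_moves, never from a script. Its argument "targets" is a list of rows, each an object with "travel": the shift along the tool's x, y, z in mm, a list of three; "roll": the turn about the tool's z in degrees; "jaw": the finger opening in mm, from 0 to 87.6. In form: [{"travel": [tx, ty, tz], "roll": roll, "jaw": jaw}, ...]. A call has 1 to 10 rows; each row shifts and turns the commanded pose from where the row before left it, along the tool's axes as they then stand; what a row does not reach is not made up. A row lasts 1/10 s, in which the tool goes at most 50 mm and 8.59 degrees, less where a joint would pass 70% of its speed; a pose out of reach is approached as far as the arm can. A call with a gripper value outside its range is refused whole. The fingers move at their own pace and stop on an object; the grip force is fixed at half the most. Time passes only in rows, so rows that do not move let the fingers close. It gives the time, the measured TCP pose, the force, the opening and the grip force at its end, in the units of the state.
- ctrl.get_obs(): the state, without advancing time (a new reading comes with each control period).
- ctrl.snapshot(name): name is "scene" or "top"; returns the picture (420x560x3 uint8, red, green, blue); there is no depth.
- ctrl.calibration(name): a dict with "K" (3x3 intrinsics, pixels), "extrinsics" (4x4, takes a point from camera to world coordinates). Camera axes: x right, y down, z forward; pixel columns grow to the right and rows downward; lengths in m; the calibration is good to about 2 mm. A picture is of the moment at which its call begins. calibration takes no time and is no camera call.
- ctrl.close_job(): hands the job in; it is judged then, once.
The state is a dict: "clock": time; "joint_pos": joint angles; "qvel": joint speeds; "tau": joint torques, N m; "tool_pos": TCP position; "orientation": TCP orientation; "force": force on the tool from outside, world axes, zero at the start; "moment": the same for the moment, N m; "opening": finger opening in m; "gripper_force": force on a finger pad.
Only numpy, scipy, OpenCV 4.12 (cv2) and the standard library are available. Lean on these libraries where they do the work, as an engineer would, in place of code of your own. Each camera call takes 0.05 s, during which the arm holds its last target. There are 200 camera calls.

## Working session

There is one attempt and no reset: what is moved stays moved. The work goes in short steps, Python scripts to look and compute and a tool call to move; the robot and the scene stay as the last step left them, time stands still between calls to the robot, and variables do not carry over. Pictures are saved under pics/ and viewed, at most 10 in all, crops included, and the job is handed in when it is done.

Besides the shell and the picture viewer there is one more tool, called after "Call:" by a JSON object that holds its "name" and its "arguments", one argument or row to a line. apply_moves: Moves the arm, as the interface text tells. Its arguments: {"type":"object","properties":{"targets":{"type":"array","items":{"type":"object","properties":{"travel":{"type":"array","items":{"type":"number"}},"roll":{"type":"number"},"jaw":{"type":"number"}}}}},"required":["targets"]}

```bash
ls; mkdir -p pics; python3 - <<'E'
from plant import ctrl
import cv2
for n in("scene","top"):
    im=ctrl.snapshot(n); cv2.imwrite(f"pics/{n}0.png",im[:,:,::-1])
    c=ctrl.calibration(n); print(n,c["K"],c["extrinsics"])
print(ctrl.get_obs())
E
```

```text
pics
scene [[381.85530678   0.         282.66945464]
 [  0.         381.85530678 212.17863515]
 [  0.           0.           1.        ]] [[ 0.8774154  -0.36767192  0.30815511  0.17200891]
 [-0.479689   -0.663863    0.57374592 -0.47937539]
 [-0.00637748 -0.65123212 -0.7588518   0.80561547]
 [ 0.          0.          0.          1.        ]]
top [[436.9759048    0.         275.18642784]
 [  0.         436.9759048  212.03121357]
 [  0.           0.           1.        ]] [[-0.01469441 -0.98517869  0.17090061  0.285825  ]
 [-0.99965808  0.01817198  0.01880192  0.05857707]
 [-0.02162885 -0.17056589 -0.98510886  1.21119183]
 [ 0.          0.          0.          1.        ]]
{'clock': 0.1, 'joint_pos': array([ 8.35991192e+01,  2.05871605e+01,  6.39013169e-01, -1.67064168e-02,
       -7.01342804e+01, -1.65065376e+01]), 'qvel': array([ 0.03709946, -0.09643313,  0.0832068 ,  0.04262269, -0.00320507,
        0.04980863]), 'tau': array([-2.09776597e-03, -5.84165454e+01,  2.93750650e+01,  7.01551929e+00,
        1.01301813e-02, -5.48810942e-05]), 'tool_pos': array([0.26261478, 0.62139149, 0.24772143]), 'orientation': array([ 1.79916507e+02, -8.36311835e-03, -2.29131008e+01]), 'force': array([-0.60774584, -0.39063339, -0.19910086]), 'moment': array([ 0.00727485, -0.08474848,  0.00699013]), 'gripper_force': 0.0, 'opening': 0.08761615793713812}
```

View pics/scene0.png

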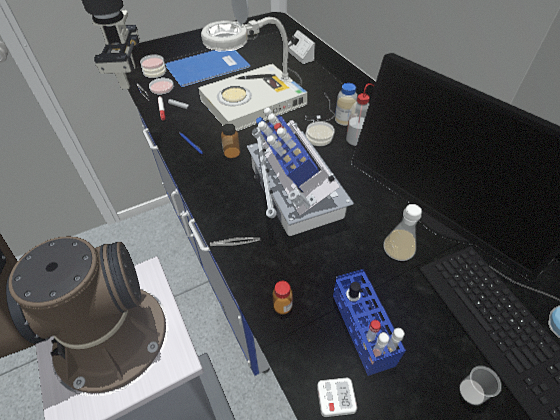

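View pics/top0.png

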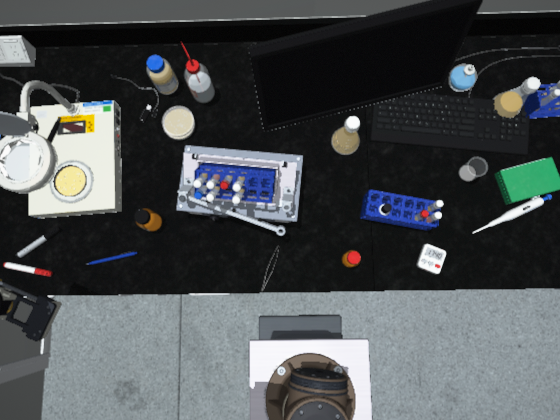

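The overview shows the shaker with the bar out (eye near top (281,231), scene (271,212)). The pin knob is at about top (386,209), scene (354,288). The bottles are at top (149,220) and (351,258). Next I'll zoom in.

```bash
python3 - <<'E'
import cv2,numpy as np
s=cv2.imread("pics/scene0.png");t=cv2.imread("pics/top0.png")
def c(im,x,y,w,h): return cv2.resize(im[y:y+h,x:x+w],(400,300),interpolation=cv2.INTER_CUBIC)
a=np.vstack([np.hstack([c(s,240,145,120,90),c(t,180,145,128,96)]),np.hstack([c(s,330,265,80,60),c(t,350,180,80,60)])])
cv2.imwrite("pics/crop0.png",a)
E
```

```text
(no output)
```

View pics/crop0.png

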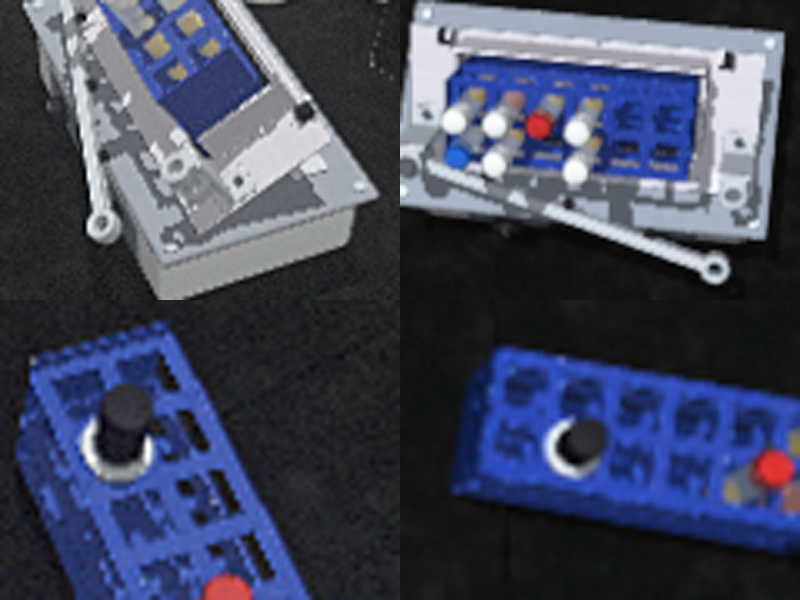

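The crop shows the mouth at scene (293.1,193.9) and top (286.6,205.8), and the bar eye at scene (270.3,212.8) and top (280.5,230.8). The knob top is at scene (355.4,285.6) and top (387.6,207.4), with the collar at scene (353.4,295.4) and top (385.2,209.2). Now I'll triangulate these points.

```bash
cat > h.py <<'E'
import numpy as np,cv2
from plant import ctrl
C={n:ctrl.calibration(n) for n in("scene","top")}
def P(n):
    return C[n]["K"]@np.linalg.inv(C[n]["extrinsics"])[:3]
def tri(s,t):
    X=cv2.triangulatePoints(P("scene"),P("top"),np.array(s,float).reshape(2,1),np.array(t,float).reshape(2,1)).ravel()
    return X[:3]/X[3]
def proj(n,X):
    p=P(n)@np.append(X,1); return p[:2]/p[2]
def plane(n,uv,z):
    E=C[n]["extrinsics"]; d=E[:3,:3]@np.linalg.solve(C[n]["K"],[*uv,1]); return E[:3,3]+d*(z-E[2,3])/d[2]
E
python3 - <<'E'
from h import *
np.set_printoptions(precision=4,suppress=True)
for k,s,t in[("mouth",(293.1,193.9),(286.6,205.8)),("eye",(270.3,212.8),(280.5,230.8)),("ktop",(355.4,285.6),(387.6,207.4)),("collar",(353.4,295.4),(385.2,209.2))]:
    X=tri(s,t);print(k,X,proj("scene",X)-s,proj("top",X)-t)
print(plane("top",(385.2,209.2),.085),plane("scene",(353.4,295.4),.085),plane("top",(387.6,207.4),.119),plane("scene",(355.4,285.6),.119))
# rack yaw from blue mask, tray yaw
t=cv2.imread("pics/top0.png"); h=cv2.cvtColor(t,cv2.COLOR_BGR2HSV)
m=cv2.inRange(h,(105,130,60),(130,255,255)); m[:,:340]=0; m[:,460:]=0;m[:170]=0;m[240:]=0
r=cv2.minAreaRect(np.argwhere(m)[:,::-1].astype(np.float32)); b=cv2.boxPoints(r); print([plane("top",p,.081)[:2] for p in b])
for n,p in(("iod",(351,258)),("stain",(149,220))): print(n,plane("top",p,.09))
# bar_eye in the shut position: pivot estimate
print("pivot top",plane("top",(182.6,198.4),.12))
E
```

```text
mouth [0.4844 0.0504 0.1549] [-0.1377  0.0335] [ 0.0323 -0.098 ]
eye [0.4302 0.0667 0.1006] [-0.3643  0.0867] [ 0.0754 -0.2608]
ktop [ 0.4828 -0.2049  0.1216] [-0.8682  0.213 ] [ 0.2021 -0.512 ]
collar [ 0.484  -0.207   0.0839] [-0.2442  0.0606] [ 0.0556 -0.1447]
[ 0.4834 -0.2066  0.085 ] [ 0.484  -0.2076  0.085 ] [ 0.4819 -0.2049  0.119 ] [ 0.4858 -0.2042  0.119 ]
[array([ 0.4618, -0.1398]), array([ 0.543, -0.158]), array([ 0.5021, -0.357 ]), array([ 0.4221, -0.3367])]
iod [ 0.3579 -0.1115  0.09  ]
stain [0.4653 0.41   0.09  ]
pivot top [0.5149 0.316  0.12  ]
```

```bash
python3 - <<'E'
from h import *
np.set_printoptions(precision=3,suppress=True)
for z in(.16,.18,.2,.22,.24,.26):
    print(z,*[proj("scene",plane("top",p,z)) for p in((236,200),(238,187),(210,198),(198,195))],plane("top",(236,200),z),plane("top",(210,198),z)[:2])
s=cv2.imread("pics/scene0.png");c=s[95:190,240:330]
cv2.imwrite("pics/c1.png",cv2.resize(c,None,fx=6,fy=6,interpolation=cv2.INTER_CUBIC))
E
```

```text
0.16 [274.057 159.118] [286.294 156.084] [264.772 144.098] [262.445 136.914] [0.5   0.175 0.16 ] [0.506 0.239]
0.18 [272.831 154.077] [285.069 151.083] [263.6   139.262] [261.297 132.175] [0.496 0.172 0.18 ] [0.502 0.235]
0.2 [271.559 148.844] [283.797 145.891] [262.384 134.242] [260.106 127.255] [0.492 0.17  0.2  ] [0.498 0.232]
0.22 [270.238 143.408] [282.476 140.499] [261.121 129.026] [258.868 122.144] [0.488 0.168 0.22 ] [0.494 0.228]
0.24 [268.865 137.758] [281.103 134.892] [259.807 123.604] [257.582 116.831] [0.484 0.166 0.24 ] [0.489 0.225]
0.26 [267.436 131.88 ] [279.675 129.06 ] [258.441 117.963] [256.243 111.303] [0.48  0.164 0.26 ] [0.485 0.222]
```

View pics/c1.png

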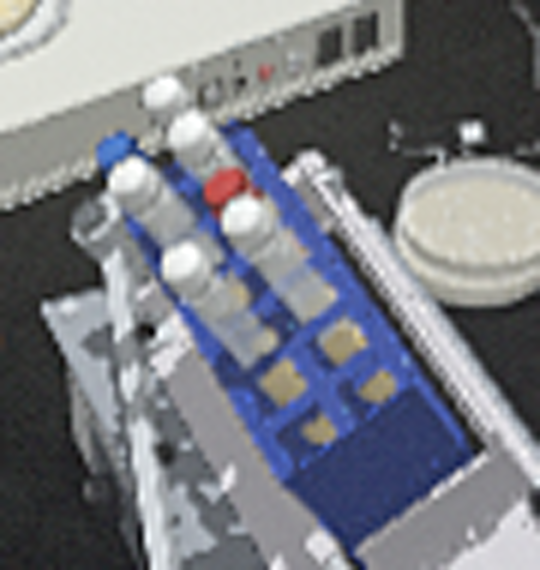

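The front-right tube cap is at scene (271,139), about (0.485, 0.166, 0.235), so a gripper body low over the bar would hit it. I'll fetch the pin first, tilt it in the grip against its rack opening, and push the bar with its shank. First I'll go above the pin.

Call:
{"name": "apply_moves", "arguments": {
  "targets": [
    {"travel": [0,0,-45],"roll": -5.7,"jaw": 50},
    {"travel": [0,0,-45],"roll": -5.7,"jaw": 50},
    {"travel": [30,37,0],"roll": 0,"jaw": 50},
    {"travel": [30,37,0],"roll": 0,"jaw": 50},
    {"travel": [30,37,0],"roll": 0,"jaw": 50},
    {"travel": [30,37,0],"roll": 0,"jaw": 50},
    {"travel": [30,37,0],"roll": 0,"jaw": 50},
    {"travel": [30,37,0],"roll": 0,"jaw": 50},
    {"travel": [30,37,0],"roll": 0,"jaw": 50},
    {"travel": [30,37,0],"roll": 0,"jaw": 50}
  ]
}}

```text
clock: 1.1
tool_pos: [0.4392, 0.2819, 0.3385]
orientation: [-180.0, 0.0, -11.5]
force: [1.8, 1.2, 0.5]
opening: 0.0499
gripper_force: 0.0
```

Call:
{"name": "apply_moves", "arguments": {
  "targets": [
    {"travel": [14,46.5,0],"roll": 0,"jaw": 50},
    {"travel": [14,46.5,0],"roll": 0,"jaw": 50},
    {"travel": [14,46.5,0],"roll": 0,"jaw": 50},
    {"travel": [14,46.5,0],"roll": 0,"jaw": 50},
    {"travel": [14,46.5,0],"roll": 0,"jaw": 50},
    {"travel": [14,46.5,0],"roll": 0,"jaw": 50},
    {"travel": [14,46.5,0],"roll": 0,"jaw": 50},
    {"travel": [14,46.5,0],"roll": 0,"jaw": 50},
    {"travel": [14,46.5,0],"roll": 0,"jaw": 50},
    {"travel": [14,46.5,0],"roll": 0,"jaw": 50}
  ]
}}

```text
clock: 2.1
tool_pos: [0.4829, -0.2018, 0.3385]
orientation: [-180.0, -0.0, -11.5]
force: [1.1, 0.2, -0.2]
opening: 0.0499
gripper_force: 0.0
```

Call:
{"name": "apply_moves", "arguments": {
  "targets": [
    {"travel": [1,4,47],"roll": 0,"jaw": 50},
    {"travel": [0,0,47],"roll": 0,"jaw": 50},
    {"travel": [0,0,47],"roll": 0,"jaw": 50},
    {"travel": [0,0,40],"roll": 0,"jaw": 50},
    {"travel": [0,0,0],"roll": 0,"jaw": 50}
  ]
}}

```text
clock: 2.6
tool_pos: [0.4795, -0.2034, 0.1524]
orientation: [180.0, 0.6, -11.6]
force: [-0.3, 1.1, 0.6]
opening: 0.0498
gripper_force: 0.0
```

```bash
cat > look.py <<'E'
import sys
from h import *
def look(name,x,y,w=100,h=75,k=5,n="scene"):
    s=ctrl.snapshot(n)[:,:,::-1]; cv2.imwrite(f"pics/{name}_full.png",s)
    return cv2.resize(s[y:y+h,x:x+w],None,fx=k,fy=k,interpolation=cv2.INTER_CUBIC)
E
python3 - <<'E'
from look import *
cv2.imwrite("pics/p1.png",look("p1",310,220,100,100,5))
print(ctrl.get_obs()["tool_pos"])
E
```

```text
[ 0.48180716 -0.20390464  0.15579732]
```

View pics/p1.png

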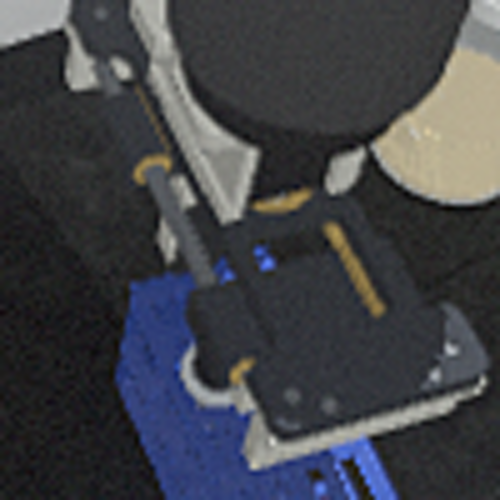

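The hand hides the knob, with only the collar edge showing at about crop (205,375). The position agrees with the estimate, so I'll go down and grip.

Call:
{"name": "apply_moves", "arguments": {
  "targets": [
    {"travel": [0,0,22],"roll": 0,"jaw": 50},
    {"travel": [0,0,21],"roll": 0,"jaw": 50},
    {"travel": [0,0,0],"roll": 0,"jaw": 50},
    {"travel": [0,0,0],"roll": 0,"jaw": 15},
    {"travel": [0,0,0],"roll": 0,"jaw": 15},
    {"travel": [0,0,0],"roll": 0,"jaw": 15},
    {"travel": [0,0,0],"roll": 0,"jaw": 15},
    {"travel": [0,0,0],"roll": 0,"jaw": 15}
  ]
}}

```text
clock: 3.45
tool_pos: [0.484, -0.2039, 0.1154]
orientation: [-180.0, -0.1, -11.5]
force: [-0.5, 2.5, 5.7]
opening: 0.0211
gripper_force: 30.0
```

Call:
{"name": "apply_moves", "arguments": {
  "targets": [
    {"travel": [0,0,-10],"roll": 0,"jaw": 15},
    {"travel": [0,0,-10],"roll": 0,"jaw": 15},
    {"travel": [-4,0,0],"roll": 0,"jaw": 15},
    {"travel": [-4,0,0],"roll": 0,"jaw": 15},
    {"travel": [-4,0,0],"roll": 0,"jaw": 15},
    {"travel": [-4,0,0],"roll": 0,"jaw": 15},
    {"travel": [0,0,0],"roll": 0,"jaw": 15}
  ]
}}

```text
clock: 4.15
tool_pos: [0.4697, -0.2009, 0.1354]
orientation: [-180.0, -0.3, -11.5]
force: [6.2, -2.3, -1.1]
opening: 0.0214
gripper_force: 30.0
```

Call:
{"name": "apply_moves", "arguments": {
  "targets": [
    {"travel": [-4,0,0],"roll": 0,"jaw": 15},
    {"travel": [-4,0,0],"roll": 0,"jaw": 15},
    {"travel": [-4,0,0],"roll": 0,"jaw": 15},
    {"travel": [-4,0,0],"roll": 0,"jaw": 15},
    {"travel": [-3,0,0],"roll": 0,"jaw": 15},
    {"travel": [0,0,0],"roll": 0,"jaw": 15}
  ]
}}

```text
clock: 4.75
tool_pos: [0.4512, -0.197, 0.1354]
orientation: [-180.0, -0.3, -11.5]
force: [5.4, -0.7, 0.9]
opening: 0.0212
gripper_force: 30.0
```

Call:
{"name": "apply_moves", "arguments": {
  "targets": [
    {"travel": [-10,0,-17],"roll": 0,"jaw": 15},
    {"travel": [-10,0,-17],"roll": 0,"jaw": 15},
    {"travel": [-10,0,-17],"roll": 0,"jaw": 15},
    {"travel": [0,0,-35],"roll": 0,"jaw": 15},
    {"travel": [0,0,-35],"roll": -7.3,"jaw": 15},
    {"travel": [0,0,0],"roll": -7.3,"jaw": 15},
    {"travel": [0,0,0],"roll": -7.3,"jaw": 15},
    {"travel": [0,0,0],"roll": -7.3,"jaw": 15},
    {"travel": [0,0,0],"roll": -7.3,"jaw": 15},
    {"travel": [0,0,0],"roll": 0,"jaw": 15}
  ]
}}

```text
clock: 5.75
tool_pos: [0.419, -0.1908, 0.255]
orientation: [-180.0, 0.0, 25.1]
force: [0.0, 0.4, -1.4]
opening: 0.0214
gripper_force: 30.0
```

```bash
python3 - <<'E'
from look import *
o=ctrl.get_obs();p=o["tool_pos"];print(p,o["orientation"],o["opening"])
u,v=proj("scene",p-[0,0,.03]);print(u,v)
x,y=int(u)-50,int(v)-50
print(x,y)
cv2.imwrite("pics/p2.png",look("p2",max(x,0),y,100,110,5))
E
```

```text
[ 0.41903941 -0.1907866   0.25504642] [-1.79959636e+02  4.93021980e-02  2.50946696e+01] 0.021386841929339238
328.57387239506585 265.7270046841212
278 215
```

View pics/p2.png

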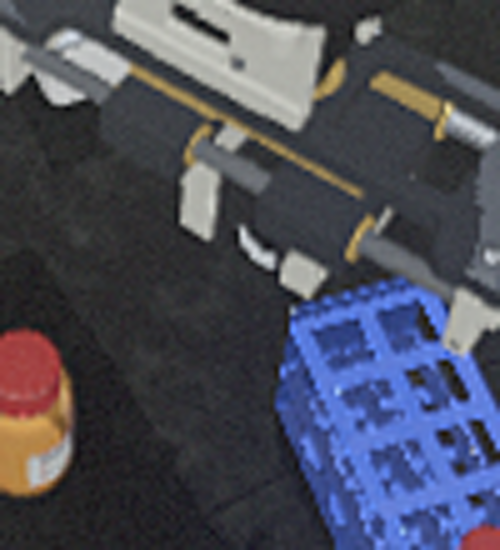

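```bash
python3 - <<'E'
from look import *
o=ctrl.get_obs();p=o["tool_pos"];print(o["joint_pos"])
g=p-[0,0,.003]
yw=np.radians(25.1)
c=np.array([278,215])
for t in(0,15,20,25,30,35,40):
    a=np.array([-np.sin(np.radians(t))*np.cos(yw),-np.sin(np.radians(t))*np.sin(yw),np.cos(np.radians(t))])
    b=np.array([-np.cos(np.radians(t))*np.cos(yw),-np.cos(np.radians(t))*np.sin(yw),-np.sin(np.radians(t))])
    f=lambda X:np.round((proj("scene",X)-c)*5)
    print(t,"nose",f(g-.08*a),"collar c",f(g-.028*a),"rim near",f(g-.028*a+.015*b),"tip of knob",f(g+.008*a))
E
```

```text
[ 1.25834899e-01 -3.97293308e-01 -2.44793423e+01 -1.17941252e-02
 -6.59711893e+01  1.14716309e+02]
0 nose [241. 330.] collar c [253. 255.] rim near [231. 284.] tip of knob [262. 198.]
15 nose [271. 288.] collar c [264. 240.] rim near [242. 273.] tip of knob [259. 202.]
20 nose [280. 273.] collar c [267. 234.] rim near [245. 269.] tip of knob [258. 204.]
25 nose [290. 257.] collar c [271. 228.] rim near [249. 264.] tip of knob [256. 206.]
30 nose [299. 242.] collar c [274. 223.] rim near [254. 259.] tip of knob [255. 208.]
35 nose [308. 226.] collar c [278. 217.] rim near [258. 253.] tip of knob [254. 209.]
40 nose [316. 210.] collar c [281. 211.] rim near [262. 247.] tip of knob [253. 211.]
```

The pin is held with the collar rim at crop (256,262), which suits a tilt of about 30°. The nose is hidden, so I'll turn it toward the camera to measure.

Call:
{"name": "apply_moves", "arguments": {
  "targets": [
    {"travel": [0,0,0],"roll": 8.5,"jaw": 15},
    {"travel": [0,0,0],"roll": 8.5,"jaw": 15},
    {"travel": [0,0,0],"roll": 8.5,"jaw": 15},
    {"travel": [0,0,0],"roll": 8.5,"jaw": 15},
    {"travel": [0,0,0],"roll": 8.5,"jaw": 15},
    {"travel": [0,0,0],"roll": 8.5,"jaw": 15},
    {"travel": [0,0,0],"roll": 8.5,"jaw": 15},
    {"travel": [0,0,0],"roll": 8.5,"jaw": 15},
    {"travel": [0,0,0],"roll": 8.5,"jaw": 15},
    {"travel": [0,0,0],"roll": 8.5,"jaw": 15}
  ]
}}

```text
clock: 6.8
tool_pos: [0.4194, -0.1908, 0.2552]
orientation: [180.0, 0.0, -60.6]
force: [0.5, 0.3, -0.7]
opening: 0.0211
gripper_force: 30.0
```

Call:
{"name": "apply_moves", "arguments": {
  "targets": [
    {"travel": [0,0,0],"roll": 8.5,"jaw": 15},
    {"travel": [0,0,0],"roll": 8.5,"jaw": 15},
    {"travel": [0,0,0],"roll": 0,"jaw": 15}
  ]
}}

```text
clock: 7.1
tool_pos: [0.4194, -0.1908, 0.2553]
orientation: [180.0, 0.0, -77.3]
force: [-0.2, -0.0, -1.2]
opening: 0.0213
gripper_force: 30.0
```

```bash
python3 - <<'E'
from look import *
o=ctrl.get_obs();p=o["tool_pos"];print(p,o["orientation"],o["opening"])
cv2.imwrite("pics/p3.png",look("p3",288,225,80,80,7))
g=p-[0,0,.003]
yw=np.radians(o["orientation"][2])
c=np.array([288,225])
for t in(20,25,30,35,40):
    t=np.radians(t);a=np.array([-np.sin(t)*np.cos(yw),-np.sin(t)*np.sin(yw),np.cos(t)])
    f=lambda X:np.round((proj("scene",X)-c)*7)
    print(t,"nose",f(g-.08*a),"collar c",f(g-.03*a))
E
```

```text
[ 0.41943124 -0.19084546  0.25528021] [ 1.79969038e+02  1.63459996e-02 -7.73342857e+01] 0.02128904372334435
0.3490658503988659 nose [345. 450.] collar c [314. 312.]
0.4363323129985824 nose [364. 461.] collar c [322. 316.]
0.5235987755982988 nose [382. 471.] collar c [329. 320.]
0.6108652381980153 nose [401. 479.] collar c [336. 322.]
0.6981317007977318 nose [419. 485.] collar c [342. 324.]
```

View pics/p3.png

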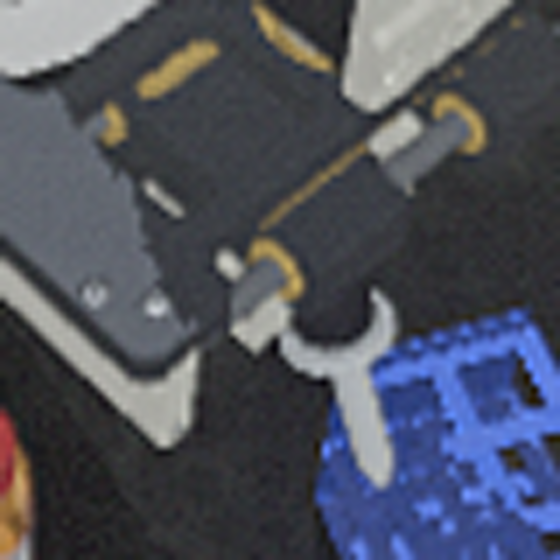

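The nose tip is at crop (380,485), and the shank runs up to the collar at about (352,375). I'll cast these onto the pin's plane.

```bash
python3 - <<'E'
from look import *
np.set_printoptions(precision=2,suppress=True)
o=ctrl.get_obs();p=o["tool_pos"];yw=np.radians(o["orientation"][2])
im=cv2.imread("pics/p3_full.png").astype(int)
pts=[]
for v in range(278,295):
    row=im[v,328:352]; w=np.where((row.min(1)>95)&(row.max(1)-row.min(1)<45))[0]
    if len(w): pts.append((328+w.mean(),v)); print(v,328+w.min(),328+w.max(),end="; ")
print()
tx=np.array([np.cos(yw),np.sin(yw),0]);n=np.array([-np.sin(yw),np.cos(yw),0])
g=p-[0,0,.003]
E=C["scene"]["extrinsics"]
def pl(uv):
    d=E[:3,:3]@np.linalg.solve(C["scene"]["K"],[*uv,1]);X=E[:3,3]+d*((g-E[:3,3])@n)/(d@n)
    return (X-g)@tx*1000,(X-g)[2]*1000
Q=np.array([pl(q) for q in pts if 279<=q[1]<=291]);k=np.polyfit(Q[:,1],Q[:,0],1)
print("tilt",np.degrees(np.arctan(-k[0])),"x at grasp height",k[1]);print(Q[[0,-1]])
print("tip",pl((288+380/7,225+486/7)),"collar low rim",pl((288+335/7,225+376/7)))
print("ring ends mid", pl((288+334/7,225+318/7)))
E
```

```text
278 332 340; 279 336 340; 280 336 340; 281 336 341; 282 336 341; 283 337 341; 284 337 342; 285 337 342; 286 338 342; 287 338 343; 288 338 343; 289 338 343; 290 339 343; 291 339 343; 292 340 343; 293 341 343; 294 342 342; 
tilt 23.78937112317403 x at grasp height 5.43676921267487
[[ 24.45 -42.63]
 [ 35.84 -70.64]]
tip (np.float64(40.07596003440463), np.float64(-77.67915686852339)) collar low rim (np.float64(19.875653155274886), np.float64(-47.36791894325337))
ring ends mid (np.float64(16.330075881334153), np.float64(-23.7227535800692))
```

Tilt is about 24° (30° wanted); the rest can be gained in the hole. Now turning back and moving to the bar's front.

Call:
{"name": "apply_moves", "arguments": {
  "targets": [
    {"travel": [0,0,0],"roll": -8.53,"jaw": 15},
    {"travel": [0,0,0],"roll": -8.53,"jaw": 15},
    {"travel": [0,0,0],"roll": -8.53,"jaw": 15},
    {"travel": [0,0,0],"roll": -8.53,"jaw": 15},
    {"travel": [0,0,0],"roll": -8.53,"jaw": 15},
    {"travel": [0,0,0],"roll": -8.53,"jaw": 15},
    {"travel": [0,0,0],"roll": -8.53,"jaw": 15},
    {"travel": [0,0,0],"roll": -8.53,"jaw": 15},
    {"travel": [0,0,0],"roll": -8.53,"jaw": 15},
    {"travel": [0,0,0],"roll": -8.53,"jaw": 15}
  ]
}}

```text
clock: 8.15
tool_pos: [0.4197, -0.1909, 0.2555]
orientation: [-180.0, 0.0, 8.8]
force: [0.2, 0.2, -0.5]
opening: 0.0214
gripper_force: 30.0
```

Call:
{"name": "apply_moves", "arguments": {
  "targets": [
    {"travel": [0,0,0],"roll": -8.53,"jaw": 15},
    {"travel": [0,0,0],"roll": -8.53,"jaw": 15},
    {"travel": [15,-39.5,0],"roll": 0,"jaw": 15},
    {"travel": [15,-39.5,0],"roll": 0,"jaw": 15},
    {"travel": [15,-39.5,0],"roll": 0,"jaw": 15},
    {"travel": [15,-39.5,0],"roll": 0,"jaw": 15},
    {"travel": [15,-39.5,0],"roll": 0,"jaw": 15},
    {"travel": [14,-39.5,0],"roll": 0,"jaw": 15},
    {"travel": [14,-39.5,0],"roll": 0,"jaw": 15},
    {"travel": [0,0,0],"roll": 0,"jaw": 15}
  ]
}}

```text
clock: 9.15
tool_pos: [0.3942, 0.1069, 0.2557]
orientation: [-180.0, -0.1, 25.8]
force: [0.2, 0.1, -1.5]
opening: 0.0212
gripper_force: 30.0
```

Call:
{"name": "apply_moves", "arguments": {
  "targets": [
    {"travel": [0,0,35],"roll": 0,"jaw": 15},
    {"travel": [0,0,35],"roll": 0,"jaw": 15},
    {"travel": [0,0,28],"roll": 0,"jaw": 15},
    {"travel": [0,0,0],"roll": 0,"jaw": 15},
    {"travel": [4.9,5.2,-3.8],"roll": 0,"jaw": 15},
    {"travel": [4.9,5.2,-3.8],"roll": 0,"jaw": 15},
    {"travel": [4.9,5.2,-3.8],"roll": 0,"jaw": 15},
    {"travel": [4.9,5.2,-3.8],"roll": 0,"jaw": 15},
    {"travel": [4.9,5.2,-3.8],"roll": 0,"jaw": 15}
  ]
}}

```text
clock: 10.05
tool_pos: [0.4287, 0.0899, 0.1776]
orientation: [-180.0, -0.1, 25.3]
force: [-0.2, 1.2, -0.2]
opening: 0.021
gripper_force: 30.0
```

```bash
python3 - <<'E'
from look import *
o=ctrl.get_obs();print(o["tool_pos"],o["force"])
a=look("p4",240,145,100,100,4);b=look("p4t",175,150,100,100,4,"top")
cv2.imwrite("pics/p4.png",np.hstack([a,b]))
E
```

```text
[0.42869523 0.08994427 0.17758564] [-0.21659667  1.21103101 -0.21564815]
```

View pics/p4.png

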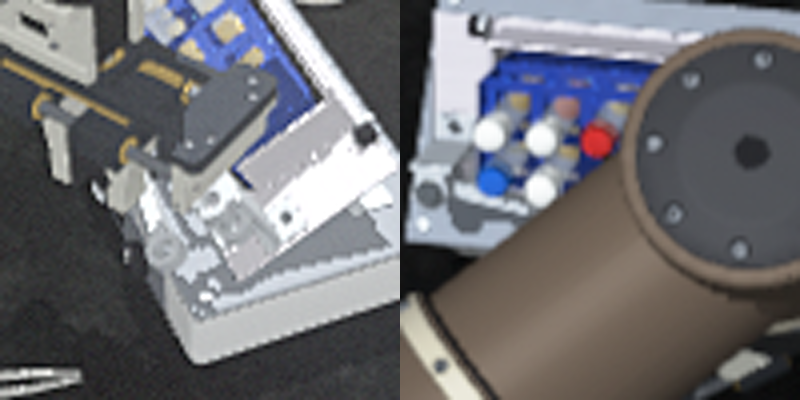

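The eye has moved to scene (280.5,207.5), with the mouth at (293,194.5), so the bar is closing. Continuing.

Call:
{"name": "apply_moves", "arguments": {
  "targets": [
    {"travel": [5.1,4.2,-3.6],"roll": 0,"jaw": 15},
    {"travel": [5.1,4.2,-3.6],"roll": 0,"jaw": 15},
    {"travel": [5.1,4.2,-3.6],"roll": 0,"jaw": 15},
    {"travel": [5.1,4.2,-3.6],"roll": 0,"jaw": 15},
    {"travel": [5.1,4.2,-3.6],"roll": 0,"jaw": 15},
    {"travel": [0,0,0],"roll": 0,"jaw": 15}
  ]
}}

```text
clock: 10.75
tool_pos: [0.4601, 0.082, 0.1946]
orientation: [-180.0, 0.0, 25.3]
force: [-3.0, 1.2, -1.2]
opening: 0.0213
gripper_force: 30.0
```

Call:
{"name": "apply_moves", "arguments": {
  "targets": [
    {"travel": [1.2,0.8,-0.8],"roll": 0,"jaw": 15},
    {"travel": [0,0,0],"roll": 0,"jaw": 15}
  ]
}}

```text
clock: 10.95
tool_pos: [0.4607, 0.0818, 0.1949]
orientation: [-180.0, 0.1, 25.3]
force: [-2.5, 2.4, -3.1]
opening: 0.0211
gripper_force: 30.0
```

Call:
{"name": "apply_moves", "arguments": {
  "targets": [
    {"travel": [1.2,0.8,-0.8],"roll": 0,"jaw": 15},
    {"travel": [0,0,0],"roll": 0,"jaw": 15}
  ]
}}

```text
clock: 11.15
tool_pos: [0.4615, 0.0816, 0.1954]
orientation: [-179.9, 0.1, 25.3]
force: [-4.4, 3.9, -3.9]
opening: 0.0215
gripper_force: 30.1
```

```bash
python3 - <<'E'
from look import *
o=ctrl.get_obs();print(o["tool_pos"],o["force"])
cv2.imwrite("pics/p5.png",look("p5",245,165,80,70,8))
E
```

```text
[0.46149757 0.08157645 0.19540938] [-4.40136376  3.87085566 -3.89712926]
```

View pics/p5.png

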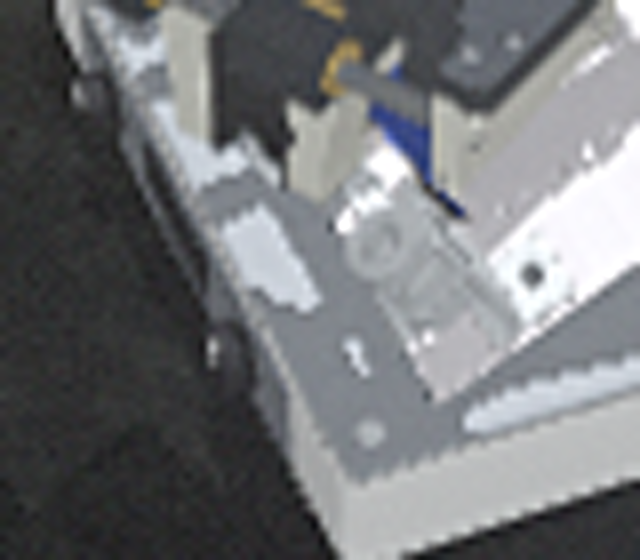

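The push force is rising at the stop, and the eye is inside the bracket (mouth at crop (378,240)). Next I'll back off, rise and turn to the bracket's yaw.

Call:
{"name": "apply_moves", "arguments": {
  "targets": [
    {"travel": [-15,0,0],"roll": 0,"jaw": 15},
    {"travel": [-15,0,0],"roll": 0,"jaw": 15},
    {"travel": [0,0,-27],"roll": 0,"jaw": 15},
    {"travel": [0,0,-27],"roll": 0,"jaw": 15},
    {"travel": [0,0,0],"roll": 7.42,"jaw": 15},
    {"travel": [0,0,0],"roll": 7.42,"jaw": 15},
    {"travel": [0,0,0],"roll": 7.42,"jaw": 15},
    {"travel": [0,0,0],"roll": 7.42,"jaw": 15},
    {"travel": [4,14.5,0],"roll": 0,"jaw": 15},
    {"travel": [0,0,0],"roll": 0,"jaw": 15}
  ]
}}

```text
clock: 12.2
tool_pos: [0.4379, 0.0528, 0.2507]
orientation: [-180.0, -0.1, -4.4]
force: [-1.0, -0.2, -0.7]
opening: 0.0213
gripper_force: 30.0
```

```bash
python3 - <<'E'
from look import *
np.set_printoptions(precision=4,suppress=True)
o=ctrl.get_obs();print(o["tool_pos"],o["orientation"],o["force"])
x=tri((292.7,194.4),(286.6,205.8));print("mouth",x)
a=look("p6",260,150,70,70,8)
cv2.imwrite("pics/p6.png",a)
p=o["tool_pos"];yw=np.radians(o["orientation"][2]);tx=np.array([np.cos(yw),np.sin(yw),0])
for n in("tip",39.5,-81),("seat",19.3,-35.3): print(n[0],(proj("scene",p+tx*n[1]/1e3+[0,0,n[2]/1e3])-[260,150])*8)
print((proj("scene",x)-[260,150])*8)
E
```

```text
[0.4379 0.0528 0.2507] [-179.9876   -0.0798   -4.3521] [-0.9696 -0.2458 -0.719 ]
mouth [0.4841 0.0505 0.1533]
tip [244.1107 325.9941]
seat [179.1109 232.8495]
[262.7328 354.9219]
```

View pics/p6.png

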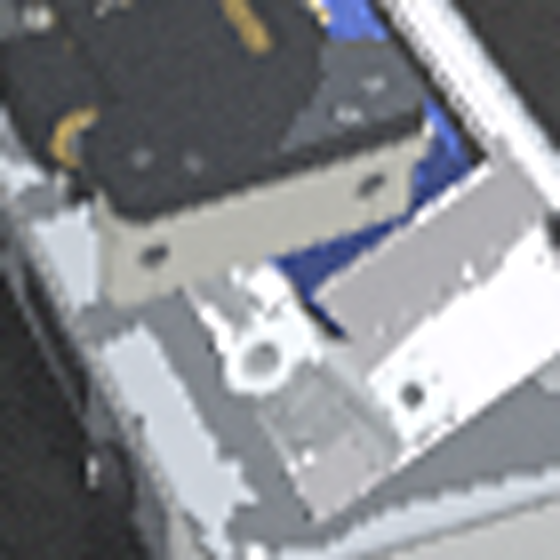

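The hole is at crop (263,355), as predicted. For a numeric check of the nose position I'll take a difference image with the hand raised.

Call:
{"name": "apply_moves", "arguments": {
  "targets": [
    {"travel": [-20,0,-45],"roll": 0,"jaw": 15},
    {"travel": [-20,0,-45],"roll": 0,"jaw": 15},
    {"travel": [0,0,0],"roll": 0,"jaw": 15}
  ]
}}

```text
clock: 12.55
tool_pos: [0.3992, 0.0574, 0.3466]
orientation: [-179.7, -0.6, -4.3]
force: [-0.2, -0.4, -0.2]
opening: 0.0209
gripper_force: 30.0
```

```bash
python3 - <<'E'
from look import *
np.set_printoptions(linewidth=220)
look("p7",0,0)
a=cv2.imread("pics/p6_full.png").astype(int);b=cv2.imread("pics/p7_full.png").astype(int)
d=np.abs(a-b).sum(2)
print("cols 280..301")
for v in range(180,200): print(v," ".join("%3d"%x for x in d[v,280:302]))
print(); 
for v in range(183,200): print(v," ".join("%3d"%x for x in a[v,280:302].mean(1)))
print(ctrl.get_obs()["tool_pos"])
E
```

```text
cols 280..301
180 135  32  96  18  17  23 230 194 165 354 348 208 189 257 256 265 233 232 229  97  87  10
181 295  64  28  15  16  25 222 227 106 246 172  16  36 164 241 221 107  94   7  43  26  32
182  31  28  20  27  16  23 177 227 236  27  27  43  40  32  59   4  45  27  14  18  14   7
183 150  17  29  27  20  20  30 187 234  25   5  17  12  10  16  24  10  11  10   7  10  11
184 130 138  14  23  40  40  14  13 205  14   8   8   0   0   8   7   4  10  11   5   4   6
185 130 132  79  14  76   9  40  31  41  89  15   1   0   0   0   4  12   6   2   7  14   3
186 104  45  55   5  54  93  52  32  34   4  16   1   2   0   0   2   4  14   7   2   1   8
187  18  15   9   6   7  35 182  71  34  24  12   1   2   0   3   2   6   2   3   6   7   0
188  14  19  12   3   2  13  92  85  60  20   7  50  11   5   4   6   2   5   7   6   6   5
189   6   2   2  10   8   3   0  63  81 175 155 127   3   1   3   7   6   5  13  13  16   9
190   2   3  18   8   3   3   3  13   3 247 250 138   6   3   2   2   3   0   6   4  14   4
191  10   6   5   9   8   3   3   0   0   2  89  49   0   0   3   6   6   
[... 1653 characters left out ...]
6 246 255 214 175 140
193 150 132 134 138 136 137  90 248 255 250 244 205 154 129 189 246 249 251 244 248 215 205
194 179 138 132 138 140 139 133 139 229 253 214 169 157 151 161 243 248 241 216 252 208 203
195 220 151 132 135 135 135 137 119 228 254 204 167 160 165 175 248 226 182 158 200 169 198
196 215 179 135 132 134 136 134 125 232 254 215 190 185 193 229 252 196 155 162 145 157 173
197 211 220 180 138 136 136 136 128 204 249 242 229 229 235 245 226 179 159 164 169 153 161
198 210 215 225 153 133 138 134 131 169 225 236 239 241 236 216 169 169 162 178 175 164 155
199 211 213 216 179 136 134 138 134 126 150 153 157 193 161 154 163 169 178 180 169 164 168
[0.3987351  0.05753697 0.34367267]
```

The tip is measured at scene (290.3,191) against a predicted (290.5,190.8), and the hole is at (292.6,194.8), so both agree. Inserting the nose.

Call:
{"name": "apply_moves", "arguments": {
  "targets": [
    {"travel": [20,0,45],"roll": 0,"jaw": 15},
    {"travel": [20,0,45],"roll": 0,"jaw": 15},
    {"travel": [0,0,0],"roll": 0,"jaw": 15},
    {"travel": [3.4,-0.6,7.8],"roll": 0,"jaw": 15},
    {"travel": [3.4,-0.6,7.8],"roll": 0,"jaw": 15},
    {"travel": [2,0,3.5],"roll": 0,"jaw": 15},
    {"travel": [0,0,0],"roll": 0,"jaw": 15},
    {"travel": [0,0,0],"roll": 0,"jaw": 15}
  ]
}}

```text
clock: 13.4
tool_pos: [0.4474, 0.0546, 0.2317]
orientation: [-180.0, -0.1, -4.3]
force: [1.2, 0.1, -0.4]
opening: 0.0211
gripper_force: 30.0
```

Call:
{"name": "apply_moves", "arguments": {
  "targets": [
    {"travel": [-1,1,3],"roll": 0,"jaw": 15},
    {"travel": [-1.5,0,3],"roll": 0,"jaw": 15},
    {"travel": [0,0,0],"roll": 0,"jaw": 15}
  ]
}}

```text
clock: 13.7
tool_pos: [0.4443, 0.0536, 0.2248]
orientation: [-180.0, 0.0, -4.3]
force: [0.9, 0.7, -0.7]
opening: 0.0215
gripper_force: 30.0
```

Call:
{"name": "apply_moves", "arguments": {
  "targets": [
    {"travel": [-1.5,0,1.5],"roll": 0,"jaw": 15},
    {"travel": [-2,0,1.5],"roll": 0,"jaw": 15},
    {"travel": [0,0,0],"roll": 0,"jaw": 15}
  ]
}}

```text
clock: 14.0
tool_pos: [0.442, 0.0543, 0.2226]
orientation: [-179.9, -0.1, -4.3]
force: [3.0, -0.1, 1.8]
opening: 0.0213
gripper_force: 30.0
```

Call:
{"name": "apply_moves", "arguments": {
  "targets": [
    {"travel": [-2,0,0],"roll": 0,"jaw": 15},
    {"travel": [-2,0,0],"roll": 0,"jaw": 15},
    {"travel": [-2,0,1],"roll": 0,"jaw": 15},
    {"travel": [0,0,0],"roll": 0,"jaw": 15}
  ]
}}

```text
clock: 14.4
tool_pos: [0.4351, 0.0546, 0.2211]
orientation: [-180.0, -0.0, -4.3]
force: [3.0, 2.0, 1.5]
opening: 0.0216
gripper_force: 30.0
```

```bash
python3 - <<'E'
from look import *
np.set_printoptions(linewidth=220,precision=2,suppress=True)
look("p8",0,0)
o=ctrl.get_obs();p=o["tool_pos"];print(p,o["force"],o["moment"])
a=cv2.imread("pics/p8_full.png").astype(int);b=cv2.imread("pics/p7_full.png").astype(int)
d=np.abs(a-b).sum(2)
print("cols 276..301")
for v in range(180,200): print(v," ".join("%3d"%x for x in d[v,276:302]))
yw=np.radians(-4.4);X=np.array([np.cos(yw),np.sin(yw),0])
for k in(10,20,30,40,50):print(k,proj("scene",p+X*(19.3+.403*k)/1e3+[0,0,(-35.3-.915*k)/1e3]),proj("scene",p+X*(21.8+.5*k)/1e3+[0,0,(-33.9-.866*k)/1e3]))
E
```

```text
[0.44 0.05 0.22] [2.74 0.77 1.01] [ 0.67 -1.24  0.08]
cols 276..301
180 117 169 181 238 346 345 192 264 297 290 531 498 139  62  57  93  43  80  57  64  88  90  80  84 111  74
181  83 132 183 187 359 294 241 219 300 291 528 531 400  47 131 281 299 151  79  74  97  94  78  68 119 196
182 114 178 187 181 218 258 208 226 279 285 481 538 545 283 327 360 358 314 136  87  67 116 175 160 274 288
183 179 212 185 196 177 324 306 338 305 335 289 491 548 459 359 345 374 408 149 146 203 270 288 279 280 300
184 191 190 184 191 176 180 334 358 341 362 322 313 512 500 358 262 294 300 178  66 273 289 261 272 271  79
185 233 209 202 197 211 198 215 350 382 300 265 268 134 254 187 198 196 197 212 180 119 295 289 233  62  86
186 173 197 196 223 209 229 125 276 297 174  63  73  34  46  34  81 206 214 216 213   8 274 284  76  86  11
187 198 220 225 241 154 140  30  26  97  23  89  18  30  20  25  89  58 219 201 102 109 169 288  53  15  13
188 265 170  96  37  40  38 149 183  27 108 215  36  26  28  38  79  21 166  14 208 219  28 360 342 135  12
189  16  50 109 162 163 144 155 139 144 214 228 131  20  98 
[... 602 characters left out ...]
5 106 123  60 138 108  56  54   5  62 193 261  90  48  40   7   5   2  11   1   1   5   7   2
196  87 101  88  93  76  10  49   5  12  15   4  26 188 279 147  65   7   2  10   1   4   2   5   6   5   2
197  79  63  28  13   7   5   5   7   4   4   3  16  97 259 238  80   2   9   8  10   9   9   2   3   6   5
198  19  19  16   8  10   4   2   4   2   6   9  13  43 169 224   8  17   4   3   3   3   6   4   5   2   6
199   6   9  11   3   8   4   3   3   1   6   6   7  18  23 130   2  13   3   2  17   6   6   1  10  10   3
10 [282.71 190.69] [284.09 189.66]
20 [284.33 192.92] [286.09 191.63]
30 [285.92 195.12] [288.04 193.56]
40 [287.49 197.27] [289.97 195.46]
50 [289.02 199.38] [291.86 197.32]
```

```bash
python3 - <<'E'
from look import *
a=cv2.imread("pics/p8_full.png").astype(int);b=cv2.imread("pics/p7_full.png").astype(int)
for v in range(182,202): print(v," ".join("%3d"%x for x in a[v,278:300].mean(1)),"|"," ".join("%3d"%x for x in b[v,284:300].mean(1)))
cv2.imwrite("pics/cmp.png",0*a[:2,:2])
E
```

```text
182  75  73  76 103 119 112  83  77  77  75  73  71  76  70  72  65  63  90  92 127 156 152 | 176 172 237 255 255 165 185 190 191 169 109  88  97 101  98  99
183  78  70  71  72  87  75  73  72  73  72  72  68  68  64  92  90 128 153 155 189 191 189 | 174 184 170 236 255 221 188 179 217 226 178 105  88  99  95  96
184  76  74  77  74  69  69  74  69  73  65  68  88  92 125 157 155 187 189 187 184 182 182 | 187 190 180 169 239 255 211 213 255 255 247 167  96  88  95  92
185  72  72  68  68  69  70  63  61  90  87 125 157 153 188 189 189 184 182 183 183 184 182 | 190 161 178 176 170 242 215 254 255 255 255 242 144  85  88 104
186  73  63  67  64  59  86  90 127 154 153 189 190 188 186 183 183 183 184 180 183 180 181 | 189 185 175 177 177 175 176 213 252 255 255 255 183  92  85 155
187  63  58  88  91 123 156 156 188 190 187 185 182 182 181 180 182 179 182 181 181 181 182 | 188 181 220 183 177 178 175 152 199 255 246 216 218 125  85 171
188 108 127 154 154 188 191 187 185 183 181 181 181 181 181 182 183 178 181 180 181 182 184 | 178 221 255 193 176 173 169 208 186 238 182 250 253 172  6
[... 1477 characters left out ...]
68 168 250 248 239 219 172 173 165 182 178 | 131 139 136 133 167 224 243 248 243 238 218 173 173 163 181 177
199 213 213 215 216 220 183 138 136 139 138 138 143 156 212 205 162 156 165 170 179 182 173 | 139 138 137 136 132 151 200 212 200 163 155 159 168 177 182 169
200 213 212 213 215 215 224 154 132 139 141 139 140 137 134 149 156 163 158 174 182 172 167 | 152 133 138 139 137 135 131 133 147 152 161 159 172 180 170 169
201 212 211 212 212 214 219 182 142 139 140 142 139 137 138 163 160 165 152 173 167 168 171 | 181 140 136 138 141 144 139 136 162 158 164 150 175 167 166 170[ WARN:0@0.162] global loadsave.cpp:1063 imwrite_ Unsupported depth image for selected encoder is fallbacked to CV_8U.
```

The pixels fit a pin lying in the hole near 30°, and the steady 3 N while moving 7 mm says it turned in the grip. Now I'll insert along the hole's axis.

Call:
{"name": "apply_moves", "arguments": {
  "targets": [
    {"travel": [1.5,0.5,2.6],"roll": 0,"jaw": 15},
    {"travel": [1.5,0.5,2.6],"roll": 0,"jaw": 15},
    {"travel": [0,0,0],"roll": 0,"jaw": 15}
  ]
}}

```text
clock: 14.75
tool_pos: [0.4386, 0.0536, 0.2157]
orientation: [-179.9, -0.0, -4.3]
force: [4.2, 3.8, -1.9]
opening: 0.0211
gripper_force: 30.0
```

Call:
{"name": "apply_moves", "arguments": {
  "targets": [
    {"travel": [1.5,0,2.6],"roll": 0,"jaw": 15},
    {"travel": [1.5,0,2.6],"roll": 0,"jaw": 15},
    {"travel": [0,0,0],"roll": 0,"jaw": 15}
  ]
}}

```text
clock: 15.05
tool_pos: [0.4414, 0.0532, 0.2103]
orientation: [-180.0, -0.0, -4.3]
force: [3.7, 3.7, 0.1]
opening: 0.0212
gripper_force: 30.0
```

Call:
{"name": "apply_moves", "arguments": {
  "targets": [
    {"travel": [2,-0.5,2.6],"roll": 0,"jaw": 15},
    {"travel": [2,-0.5,2.6],"roll": 0,"jaw": 15},
    {"travel": [0,0,0],"roll": 0,"jaw": 15}
  ]
}}

```text
clock: 15.35
tool_pos: [0.4453, 0.0536, 0.2049]
orientation: [180.0, 0.0, -4.3]
force: [3.6, 3.1, 0.8]
opening: 0.0212
gripper_force: 30.0
```

Call:
{"name": "apply_moves", "arguments": {
  "targets": [
    {"travel": [1.7,0,2.6],"roll": 0,"jaw": 15},
    {"travel": [1.7,0,2.6],"roll": 0,"jaw": 15},
    {"travel": [0,0,0],"roll": 0,"jaw": 15}
  ]
}}

```text
clock: 15.65
tool_pos: [0.4488, 0.0534, 0.1998]
orientation: [180.0, 0.0, -4.3]
force: [4.9, 3.3, -0.3]
opening: 0.0209
gripper_force: 30.0
```

Call:
{"name": "apply_moves", "arguments": {
  "targets": [
    {"travel": [2,-0.5,2.6],"roll": 0,"jaw": 15},
    {"travel": [1.7,0,2.6],"roll": 0,"jaw": 15},
    {"travel": [0,0,0],"roll": 0,"jaw": 15}
  ]
}}

```text
clock: 15.95
tool_pos: [0.4524, 0.0535, 0.1946]
orientation: [180.0, 0.0, -4.3]
force: [3.1, 2.5, -1.0]
opening: 0.021
gripper_force: 29.9
```

Call:
{"name": "apply_moves", "arguments": {
  "targets": [
    {"travel": [1.7,0,2.6],"roll": 0,"jaw": 15},
    {"travel": [0.8,0,1.3],"roll": 0,"jaw": 15},
    {"travel": [0,0,0],"roll": 0,"jaw": 15}
  ]
}}

```text
clock: 16.25
tool_pos: [0.4549, 0.0534, 0.191]
orientation: [180.0, 0.0, -4.3]
force: [2.6, 3.1, 1.6]
opening: 0.0212
gripper_force: 30.0
```

Call:
{"name": "apply_moves", "arguments": {
  "targets": [
    {"travel": [1.5,0,2.6],"roll": 0,"jaw": 15},
    {"travel": [0,0,0],"roll": 0,"jaw": 15}
  ]
}}

```text
clock: 16.45
tool_pos: [0.4565, 0.0534, 0.1883]
orientation: [-180.0, -0.0, -4.3]
force: [4.3, 2.4, 0.5]
opening: 0.021
gripper_force: 30.0
```

Call:
{"name": "apply_moves", "arguments": {
  "targets": [
    {"travel": [1,0,1.7],"roll": 0,"jaw": 15},
    {"travel": [0,0,0],"roll": 0,"jaw": 15}
  ]
}}

```text
clock: 16.65
tool_pos: [0.4575, 0.0533, 0.1868]
orientation: [-180.0, -0.0, -4.3]
force: [2.9, 2.8, 2.9]
opening: 0.0209
gripper_force: 30.0
```

Call:
{"name": "apply_moves", "arguments": {
  "targets": [
    {"travel": [1,0,1.7],"roll": 0,"jaw": 15},
    {"travel": [0,0,0],"roll": 0,"jaw": 15}
  ]
}}

```text
clock: 16.85
tool_pos: [0.4585, 0.0533, 0.1851]
orientation: [-180.0, -0.0, -4.3]
force: [3.8, 3.2, 3.1]
opening: 0.0211
gripper_force: 30.0
```

Call:
{"name": "apply_moves", "arguments": {
  "targets": [
    {"travel": [1,0,1.7],"roll": 0,"jaw": 15},
    {"travel": [0,0,0],"roll": 0,"jaw": 15}
  ]
}}

```text
clock: 17.05
tool_pos: [0.4596, 0.0532, 0.1834]
orientation: [-180.0, -0.0, -4.3]
force: [3.2, 3.7, 2.6]
opening: 0.0211
gripper_force: 30.0
```

Call:
{"name": "apply_moves", "arguments": {
  "targets": [
    {"travel": [1,0,1.7],"roll": 0,"jaw": 15},
    {"travel": [0,0,0],"roll": 0,"jaw": 15}
  ]
}}

```text
clock: 17.25
tool_pos: [0.4606, 0.0532, 0.182]
orientation: [-180.0, -0.0, -4.3]
force: [1.9, 3.8, 5.3]
opening: 0.0209
gripper_force: 30.0
```

Call:
{"name": "apply_moves", "arguments": {
  "targets": [
    {"travel": [1,0,1.7],"roll": 0,"jaw": 15},
    {"travel": [0,0,0],"roll": 0,"jaw": 15}
  ]
}}

```text
clock: 17.45
tool_pos: [0.4611, 0.0532, 0.1818]
orientation: [-180.0, -0.0, -4.3]
force: [-8.9, 6.7, 24.6]
opening: 0.0212
gripper_force: 30.1
```

Firm stop along the axis after about 50 mm of travel, so the collar is seated. Releasing and withdrawing.

Call:
{"name": "apply_moves", "arguments": {
  "targets": [
    {"travel": [-0.5,0,-1],"roll": 0,"jaw": 36},
    {"travel": [0,0,0],"roll": 0,"jaw": 36},
    {"travel": [0,0,0],"roll": 0,"jaw": 36},
    {"travel": [0,0,0],"roll": 0,"jaw": 36},
    {"travel": [-5,0,-9],"roll": 0,"jaw": 36},
    {"travel": [-10,0,-17],"roll": 0,"jaw": 36},
    {"travel": [-20,0,-34],"roll": 0,"jaw": 36},
    {"travel": [-20,0,-34],"roll": 0,"jaw": 36},
    {"travel": [0,40,-20],"roll": 0,"jaw": 36},
    {"travel": [0,45,0],"roll": 0,"jaw": 36}
  ]
}}

```text
clock: 18.45
tool_pos: [0.4002, -0.027, 0.299]
orientation: [-179.9, -0.4, -4.0]
force: [2.4, 0.0, 0.4]
opening: 0.0362
gripper_force: 0.0
```

Call:
{"name": "apply_moves", "arguments": {
  "targets": [
    {"travel": [0,45,0],"roll": 0,"jaw": 36},
    {"travel": [0,45,0],"roll": 0,"jaw": 36},
    {"travel": [0,0,0],"roll": 0,"jaw": 36}
  ]
}}

```text
clock: 18.75
tool_pos: [0.3911, -0.1214, 0.2955]
orientation: [180.0, 0.0, -4.7]
force: [-0.4, -0.4, 0.2]
opening: 0.036
gripper_force: 0.0
```

```bash
python3 - <<'E'
from look import *
np.set_printoptions(precision=2,suppress=True)
print(ctrl.get_obs()["tool_pos"],ctrl.get_obs()["force"])
look("q",0,0);look("qt",0,0,n="top")
m=np.array([.4842,.0505,.154]);yw=np.radians(-4.4)
a=np.array([-.5*np.cos(yw),-.5*np.sin(yw),.866])
for n,f in(("scene","q"),("top","qt")):
    im=cv2.imread(f"pics/{f}_full.png").astype(int)
    k=np.uint8(im.max(2)<60)
    c=proj(n,m+.021*a);x,y=int(c[0]),int(c[1])
    print(n,"expected knob c",c,"top",proj(n,m+.038*a),"collar",proj(n,m+.004*a), "bottom of knob", proj(n,m+.004*a))
    w=np.zeros_like(k);w[y-16:y+16,x-14:x+14]=1
    N,l,s,ce=cv2.connectedComponentsWithStats(k*w)
    for i in range(1,N):
        if s[i,4]>15:print(s[i],ce[i])
E
```

```text
[ 0.39 -0.12  0.3 ] [-0.43 -0.44  0.16]
scene expected knob c [288.85 190.12] top [285.48 186.73] collar [292.12 193.41] bottom of knob [292.12 193.41]
[294 174   8  21 127] [297.79 182.69]
[274 176  17  24  39] [281.62 189.15]
top expected knob c [286.36 208.71] top [286.17 211.11] collar [286.53 206.37] bottom of knob [286.53 206.37]
```

Call:
{"name": "apply_moves", "arguments": {
  "targets": [
    {"travel": [0,45,-10],"roll": 0,"jaw": 36},
    {"travel": [0,45,-10],"roll": 0,"jaw": 36},
    {"travel": [0,45,-10],"roll": 0,"jaw": 36},
    {"travel": [0,45,0],"roll": 0,"jaw": 36},
    {"travel": [0,0,0],"roll": 0,"jaw": 36}
  ]
}}

```text
clock: 19.35
tool_pos: [0.3791, -0.2995, 0.3249]
orientation: [180.0, 0.1, -4.5]
force: [0.3, -0.2, -1.3]
opening: 0.0358
gripper_force: 0.0
```

```bash
python3 - <<'E'
from look import *
np.set_printoptions(precision=1,suppress=True)
print(ctrl.get_obs()["tool_pos"])
look("r",0,0);look("rt",0,0,n="top")
for n,f,(x,y) in(("scene","r",(289,190)),("top","rt",(286,209))):
    im=cv2.imread(f"pics/{f}_full.png").astype(int);print(n,x-14,y-12)
    for v in range(y-12,y+12): print(v," ".join("%3d"%q for q in im[v,x-14:x+14].max(1)))
E
```

```text
[ 0.4 -0.3  0.3]
scene 275 178
178 136 134 131 167 185 183 168 176 166 241 178 170 176 122 107 126 130 129 131 129 132 130 131 128 129 133 132 132
179 135 137 134 110 173 186 146 172 174 169 170 218 133  58  61 110 143 130 129 129 132 131 130 128 130 128 136 133
180 136 137 135 133 147 185 184 177 176 174 168 255 182  69  59  83 156 143 127 125 130 130 133 129 131 134 136 133
181 133 137 137 134 132 180 183 181 177 175 169 255 236 119  52 117 163 166 164 131 129 130 129 130 129 143 114 124
182 134 137 139 136 132 146 184 186 174 183 175 242 255 202 121 181 182 183 203 153 125 125 136 128 127 127 129 124
183 137 135 139 135 136 131 177 191 181 184 166 157 244 255 188 179 173 210 220 201 135 124 134 127 126 127 121 136
184 185 140 135 138 141 135 138 174 152 112  90  79 115 245 236 188 209 255 255 249 171 127 113 126 125 120 162 178
185 212 152 136 137 139 139 133 112  67  63  66  73  61  91 255 200 251 255 254 255 235 142 114 123 130 160 208 186
186 144 131 135 137 136 140 101  72  72  76  79  78  74  58  98 133 216 255 254 255 249 176  99 130 166 204 174 172
187 134 135 141 139 140 1
[... 3810 characters left out ...]
  16
215 204 206 205 204 204 204 204 203 201 182 106  36  36  36  36  37  39  62  95 119 139 138 126 145 194 147  14  15
216 204 205 204 203 204 205 205 204 203 197 165 102  53  37  37  43  66  91 106 125 154 152 140 146 191 134  13  13
217 205 206 203 203 204 205 205 205 203 202 196 174 152 138 106  82  95 106 105 115 141 142 123 147 185 111  14  14
218 197 189 189 192 196 199 200 203 204 203 205 205 203 197 163 106 105 105 105 107 116 120 104 149 183  85  14  14
219 143 129 136 148 154 156 162 169 173 177 181 186 187 191 173 105 105 105 105 105 106 107 107 149 183  78  16  15
220  59  60  67  94 103  99 107 115 118 124 131 139 142 145 139 101  97  99  99  92  98 109 104 140 167  58  15  16
```

```bash
python3 - <<'E'
from h import *
np.set_printoptions(precision=4,suppress=True)
m=np.array([.4842,.0505,.154]);yw=np.radians(-4.4)
ax=np.array([-.5*np.cos(yw),-.5*np.sin(yw),.866])
for s in((285,188),(285.5,187.5)):
  for t in((285.7,212.5),(285.9,212.2)):
    T=tri(s,t);d=T-m;print(T,"along axis",d@ax,"perp",np.linalg.norm(d-(d@ax)*ax),"angle from vert",np.degrees(np.arccos(d[2]/np.linalg.norm(d))))
E
```

```text
[0.4634 0.0529 0.1826] along axis 0.03519389519464032 perp 0.003909473800933875 angle from vert 36.23391246088849
[0.4637 0.0525 0.1829] along axis 0.035310601582567214 perp 0.003394743325575341 angle from vert 35.454978962544565
[0.4637 0.0527 0.1839] along axis 0.03620810686805553 perp 0.002911300656825954 angle from vert 34.50746849436412
[0.4641 0.0523 0.1843] along axis 0.036319820710843796 perp 0.002399301733507874 angle from vert 33.75931054269045
```

The knob top is 35–36 mm above the mouth along the axis, against 38 mm when home, so the pin is seated. Handing in.

```bash
python3 -c "
from plant import ctrl
print(ctrl.close_job())"
```

```text
the job is handed in; nothing more can be done
None
```

The job is handed in: the bar is shut, the pin is through all three holes with its collar measured on the upper knuckle, the hand is clear, and I moved neither bottle; the judge gave no verdict.

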